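Dispense one mounting disc and slide it to the sample tub

TASK

Press the dispenser's red plunger all the way down once and let it come back up, so that a single blue mounting disc comes out onto the track. Then, with a fingertip, nudge that disc along the track up to the stop at the end where the tub with the lime-green lid stands. Do not pick up or tip any disc, leave the other discs in the magazine, and leave the tub and the white jar where they stand.

Things in the scene. Friction and masses are not known exactly. Their poses are not given: they have to be found in the camera images.
- dispenser: White disc dispenser with an aluminium track across its front, fixed. Origin on the table below the magazine's centre; a disc comes out along its -x (towards the robot), y runs along the track, z up. Magazine: upright shaft open at the top, 60 mm high, front face at x = -21.5 mm. Plunger housing beside it: y 20 to 71, x -14 to 58 mm, 46 mm high. Hidden pusher behind, to x = 58 mm.
- plunger (a joint): Travel of the red plunger in m: 0 up, 0.018 fully down. Its spring takes about 3 N at first and 8 N at full travel and returns it by itself. Pressing it drives a pusher that slides the lowest disc out of the magazine to the outlet point, 44 mm in front of the magazine centre, at full travel; as it returns, the next disc drops down.
- plunger_top (a point): Centre of the top face of the red plunger cap (26 mm diameter, 72 mm above the table when up); it moves with the plunger, straight down when pressed.
- disc_0: Lowest of three equal blue plastic discs with a white dot, 30 mm diameter, 18 mm thick, about 16 g: the one that will come out. Origin at the centre of its underside, z up. It starts in the magazine on a floor 4 mm above the table; on the track its top is 22 mm above the table.
- disc_1: Second blue disc, same size and origin, stacked on disc_0; must stay in the magazine, where it drops to the floor after the press.
- disc_2: Third blue disc, same size and origin, on top of disc_1; must stay in the magazine.
- outlet (a point): Point on the track floor, 4 mm above the table, about where an ejected disc's centre rests (a few mm off). The floor is 40 mm wide (15.5 mm in front of this point, 25 mm behind it); lips 3 mm above the floor run along the front and the rear (level with the magazine face there).
- seat_left (a point): Centre of the engraved circle at the +y end of the track, on the track floor: the disc's centre when it touches the grey stop there. The stop's face is 15 mm beyond this point; it is 6 mm thick, 16 mm above the floor.
- seat_right (a point): The same at the -y end of the track.
- green_tub: White sample tub with a lime-green lid, 49 mm diameter, 30 mm high, standing loose on the table just beyond one end of the track (either end), about 55 mm beyond the seat. Origin at the centre of its underside. Leave it standing.
- white_jar: White jar, 48 mm diameter, 54 mm high, standing loose just beyond the other end of the track. Origin at the centre of its underside. Leave it standing.
Mind the look-alikes: they are no part of the job. Of the things that look like the green_tub, the middle-sized one is meant.

How it is judged:
On the way, in this order (a step that is already met when the one before it is completed fails the run):
1. the plunger is pressed down and the lowest disc comes out onto the track (value of joint plunger above 0.0145 m and x of disc_0 in the frame of dispenser below -0.036 m).
2. the plunger is back up, with the disc on the track in front of the outlet (value of joint plunger below 0.003 m and x of disc_0 in the frame of dispenser below -0.036 m and y of disc_0 in the frame of dispenser between -0.06 and 0.06 m), for 0.1 s.
3. the disc has been nudged along the track to the end at the tub ((y of disc_0 in the frame of dispenser above 0.076 m or y of disc_0 in the frame of dispenser below -0.076 m) and horizontal distance between disc_0 and green_tub below 0.09 m), for 0.1 s.
At the end, for the whole second after the job is handed in: disc_0 lies flat and still on the track with its centre within 9 mm of the seat at the green-lidded tub's end, the plunger is up (within 3 mm), and the other two discs are in the magazine, the second resting on its floor (all of step 3 and x of disc_0 in the frame of dispenser between -0.057 and -0.033 m and z of disc_0 in the frame of dispenser below 0.007 m and angle between disc_0's own z axis and vertical below 0.1 rad and linear speed of disc_0 below 0.01 m/s and value of joint plunger below 0.003 m and x of each of disc_1, disc_2 in the frame of dispenser above -0.008 m and z of disc_1 in the frame of dispenser below 0.008 m and z of disc_2 in the frame of dispenser below 0.026 m); the robot touches nothing.
It fails at once if a second disc is pushed out of the magazine (the plunger was pressed again) (x of any of disc_1, disc_2 in the frame of dispenser below -0.01 m).
It fails at once if a disc is lifted (z of disc_0 in the frame of dispenser above 0.009 m or z of disc_1 in the frame of dispenser above 0.028 m or z of disc_2 in the frame of dispenser above 0.046 m).
It fails at once if the ejected disc is tipped up (angle between disc_0's own z axis and vertical above 0.35 rad).
It fails at once if the tub or the jar is moved by more than 10 mm (distance of any of green_tub, white_jar from where it was at the start of the episode above 0.01 m).
It also fails if it takes over 43 s, if anything falls off the work surface, if the arm or the gripper's body presses on something with over 40 N, if the wrist force passes 120 N, or if a joint passes its speed limit or range.

ROBOT

A 6-joint arm with a two-finger parallel gripper is mounted at the origin on a cart in front of the work surface, level with it; the furniture and walls round the work are solid. World frame = base frame: x ahead of the robot, y to its left, z up, the work surface at z = 0. Lengths are in m, angles in rad, forces in N, time in s.
With the tool pointing down it reaches from about 0.3 to 0.75 m from the base axis. Payload 8.5 kg.
Tool frame: the origin (TCP) lies at the centre of the arm's flange, where the gripper is bolted on; the fingertips stand 173 mm ahead of it and the grasp point (between the pads) lies 155 mm ahead of it; y points along the fingers, x is the direction in which the jaws open and shut, and the axes are right-handed (so a half turn about y gives the same grasp; the last joint's range is limited). The gripper opens to 85 mm and grips with 20 to 120 N. Pads are 22 mm wide; open, the fingers measure 114 mm over their backs; the gripper's body (76 mm by 85 mm) begins 54 mm behind the grasp point. The pads swing forward as they close: fully open they stand 13 mm farther back than shut.
Start: joints at [-1.379, 0.381, 1.297, -0, 1.464, -0.215], TCP at [0.218, -0.505, 0.405] pointing down, gripper open.
Joint ranges: [-3.11, 3.11], [-0.89, 2.33], [0.22, 2.48], [-1.42, 4.56], [0.17, 2.85], [-2.88, 2.88]. Speed limits (rad/s): [2.39, 2.39, 3.14, 3.14, 3.14, 3.14].

INTERFACE

Orientations are given as a unit quaternion [w, x, y, z].
In Python, from cell import monitor, cams, job gives the robot as it stands.
- The arm moves only by the tool send_rows, never from a script. Its argument "series" is a list of rows, each a list of 7 numbers: the turn, a rotation vector about the world's x, y, z each as a share of 0.12 rad, from -1 to 1, then the shift along the world's x, y, z each as a share of 0.3 m, from -1 to 1, then the opening, from -1 (shut) to 1 (fully open). In form: [[ax, ay, az, tx, ty, tz, jaw], ...]. A call has 1 to 10 rows; each row shifts and turns the commanded pose from where the row before left it; what a row does not reach is not made up. A row lasts 1/8 s, in which the tool goes at most 62.5 mm and 10.7 degrees, less where a joint would pass 70% of its speed; a pose out of reach is approached as far as the arm can. A call with a number of a shift or a turn outside -1 to 1 is refused whole. A call with a gripper value outside its range is refused whole. The fingers move at their own pace and stop on an object; the grip force is fixed at half the most. Time passes only in rows, so rows that do not move let the fingers close. It gives the time, the measured TCP pose, the force and the opening at its end, in the units of the state.
- monitor.sense(): the state, without advancing time (a new reading comes with each control period).
- cams.read_camera(name): name is "side" or "top" or "wrist"; returns a dict with "pixels" (480x640x3 uint8, red, green, blue), "z_map" (480x640 float32, m along the optical axis (not along the pixel's ray), 0 where there is no reading), "mtx" (3x3 intrinsics, pixels), "world_from_camera" (4x4, takes a point from camera to world coordinates). Camera axes: x right, y down, z forward; pixel columns grow to the right and rows downward; lengths in m; the calibration is good to about 2 mm. A picture is of the moment at which its call begins.
- job.hand_in(): hands the job in, once; it reports no verdict.
The state is a dict: "time_s": time; "joints": joint angles; "joint_vel": joint speeds; "joint_torque": joint torques, N m; "tool_pos": TCP position; "tool_rot": TCP orientation; "wrist_force": force on the tool from outside, world axes, zero at the start; "torque": the same for the moment, N m; "width": finger opening in m.
Only numpy, scipy, OpenCV 4.12 (cv2) and the standard library are available. Lean on these libraries where they do the work, as an engineer would, in place of code of your own. Each camera call takes 0.05 s, during which the arm holds its last target.

## Working session

There is one attempt and no reset: what is moved stays moved. The work goes in short steps, Python scripts to look and compute and a tool call to move; the robot and the scene stay as the last step left them, time stands still between calls to the robot, and variables do not carry over. Pictures are saved under pics/ and viewed, and the job is handed in when it is done.

Besides the shell and the picture viewer there is one more tool, called after "Call:" as name(argument=value, ...) on one line, values as JSON. send_rows: Moves the arm, as the interface text tells. Shift numbers are shares of 0.3 m and turn numbers shares of 0.12 rad, none past 1 either way. Its arguments: {"type":"object","properties":{"series":{"type":"array"}},"required":["series"]}

```bash
mkdir -p pics; ls; python3 - <<'E'
from cell import monitor,cams,job
import cv2,numpy as np
print(monitor.sense())
for n in ("side","top","wrist"):
    r=cams.read_camera(n); cv2.imwrite(f"pics/{n}0.png",r["pixels"][:,:,::-1]); np.savez(f"{n}0.npz",**r)
    print(n,r["mtx"].round(1).tolist(),r["world_from_camera"].round(3).tolist())
E
```

```text
pics
{'time_s': 0.0, 'joints': array([-1.37930043e+00,  3.81197764e-01,  1.29828094e+00, -3.68088976e-06,
        1.46358075e+00, -2.15303126e-01]), 'joint_vel': array([ 8.08594491e-04,  1.34229205e-03, -8.02902974e-04,  6.33319847e-04,
        1.58467761e-05,  8.16322100e-04]), 'joint_torque': array([-1.96586407e-03, -4.48464632e+01, -2.31280553e+01, -2.60048109e-04,
        4.73588356e-03, -1.40369926e-05]), 'tool_pos': array([ 0.21760603, -0.50506919,  0.40410383]), 'tool_rot': array([ 0.59106278, -0.59032251,  0.38905582, -0.38832935]), 'wrist_force': array([0.83811785, 0.59636341, 0.22608624]), 'torque': array([-0.02099391, -0.00999537,  0.02186227]), 'width': 0.08520882508263143}
side [[618.0, 0.0, 330.7], [0.0, 618.0, 229.0], [0.0, 0.0, 1.0]] [[1.0, 0.003, 0.01, 0.463], [-0.007, -0.479, 0.878, -1.144], [0.007, -0.878, -0.479, 0.722], [0.0, 0.0, 0.0, 1.0]]
top [[619.0, 0.0, 319.9], [0.0, 619.0, 241.7], [0.0, 0.0, 1.0]] [[0.007, -0.986, 0.164, 0.305], [-1.0, -0.007, -0.001, 0.003], [0.002, -0.164, -0.986, 1.151], [0.0, 0.0, 0.0, 1.0]]
wrist [[382.5, 0.0, 323.9], [0.0, 382.5, 241.4], [0.0, 0.0, 1.0]] [[0.395, -0.878, -0.27, 0.287], [-0.919, -0.378, -0.115, -0.475], [-0.001, 0.294, -0.956, 0.373], [0.0, 0.0, 0.0, 1.0]]
```

View pics/top0.png

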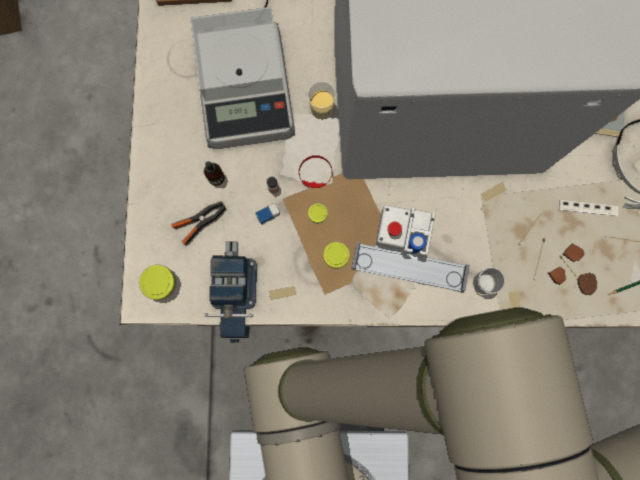

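View pics/side0.png

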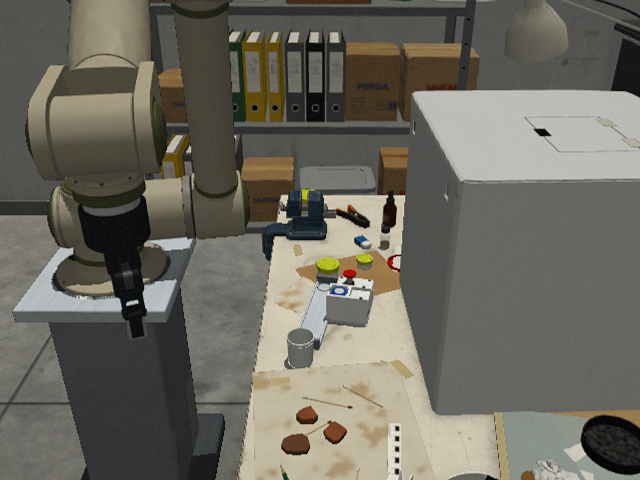

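```bash
cat > h.py <<'E'
import numpy as np,cv2
def P(r,u,v,z=None):
    K=r["mtx"];T=r["world_from_camera"]
    d=np.array([(u-K[0,2])/K[0,0],(v-K[1,2])/K[1,1],1.])
    if z is None:
        k=r["z_map"][int(v),int(u)]
    else:
        dw=T[:3,:3]@d; k=(z-T[2,3])/dw[2]
    return (T@np.append(d*k,1))[:3]
def proj(r,p):
    T=np.linalg.inv(r["world_from_camera"]); c=(T@np.append(p,1))[:3]; q=r["mtx"]@c; return q[:2]/q[2]
def crop(r,x0,y0,x1,y1,s,name):
    im=np.ascontiguousarray(r["pixels"][y0:y1,x0:x1,::-1]); cv2.imwrite(name,cv2.resize(im,None,fx=s,fy=s,interpolation=cv2.INTER_CUBIC))
E
python3 - <<'E'
from h import *
r=dict(np.load("top0.npz"))
crop(r,300,190,510,310,3.8,"pics/c1.png")
for n,u,v,z in [("plunger",395,229,.072),("disc2",418,242,.058),("seatL",365,260,.004),("seatR",454,281,.004),("tub",337,255,.03),("small",318,213,None),("big",157,282,None),("jar",489,282,.054),("boxfront bottom",450,172,None),("boxtop",450,85,None),("boxl",348,172,None),("boxl",340,120,None)]:
    print(n,P(r,u,v).round(4),None if z is None else P(r,u,v,z).round(4))
E
```

```text
plunger [ 0.508  -0.1303  0.0732] [ 0.5083 -0.1304  0.072 ]
disc2 [ 0.4869 -0.1725  0.0616] [ 0.4875 -0.173   0.058 ]
seatL [ 0.462  -0.0821  0.0023] [ 0.4618 -0.082   0.004 ]
seatR [ 0.4233 -0.2468  0.0062] [ 0.4235 -0.2473  0.004 ]
tub [ 0.4667 -0.0288  0.0328] [ 0.4671 -0.0289  0.03  ]
small [0.5474 0.0064 0.0203] None
big [0.4144 0.2953 0.039 ] None
jar [ 0.4224 -0.313   0.0014] [ 0.417  -0.2985  0.054 ]
boxfront bottom [ 0.6259 -0.2404  0.0282] None
boxtop [ 0.6335 -0.1622  0.4034] None
boxl [ 0.6193 -0.0484  0.0468] None
boxl [ 0.693  -0.0311  0.1176] None
```

View pics/c1.png

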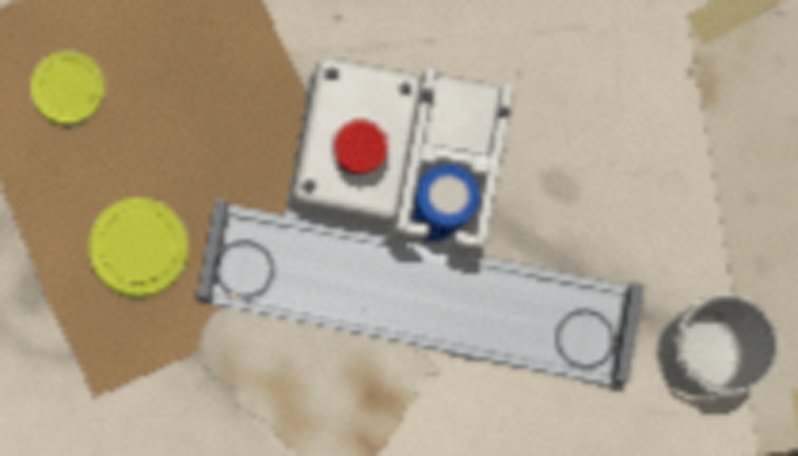

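View pics/wrist0.png

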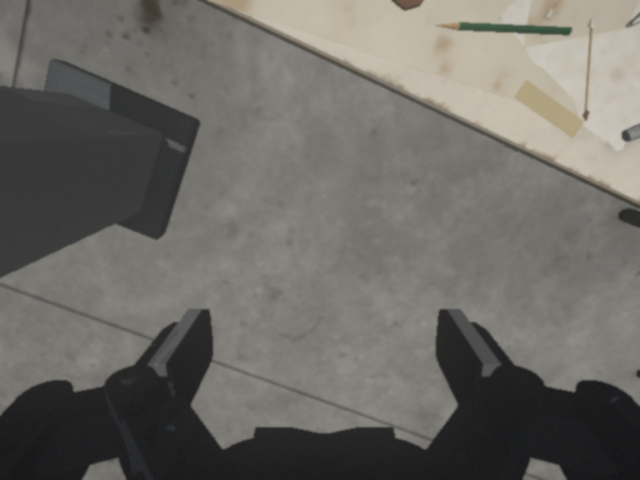

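```bash
python3 - <<'E'
from h import *
from scipy.spatial.transform import Rotation as R
from cell import monitor
s=monitor.sense(); q=s["tool_rot"]; M=R.from_quat(np.r_[q[1:],q[0]]).as_matrix(); print(M.round(4))
r=dict(np.load("wrist0.npz")); print("cam in tool",M.T@(r["world_from_camera"][:3,3]-s["tool_pos"]))
y=np.arctan2(M[1,1],M[0,1]); print("tool y yaw",y,"to disp -x:",(np.pi-0.2276-y))
# refine using lid/plunger masks + depth pointcloud
r=dict(np.load("top0.npz")); im=r["pixels"].astype(int)
hsv=cv2.cvtColor(r["pixels"],cv2.COLOR_RGB2HSV)
def cen(m,z,name):
    n,l,st,c=cv2.connectedComponentsWithStats(m.astype(np.uint8))
    for i in range(1,n):
        if st[i,4]>60: print(name,c[i].round(1),st[i],P(r,*c[i],z).round(4))
H,S,V=hsv[...,0],hsv[...,1],hsv[...,2]
cen((H>25)&(H<40)&(S>150)&(V>120),.03,"lime")
roi=np.zeros(H.shape,bool);roi[200:300,370:460]=1
cen(((H<8)|(H>172))&(S>120)&roi,.072,"red")
cen((H>100)&(H<125)&(S>120)&roi,.058,"blue")
E
```

```text
[[ 3.957e-01 -2.000e-04  9.184e-01]
 [-9.184e-01  1.000e-03  3.957e-01]
 [-1.000e-03 -1.000e+00  2.000e-04]]
cam in tool [0.00023979 0.03119785 0.07547589]
tool y yaw 1.7436693890901103 to disp -x: 1.170323264499683
lime [317.4 212.9] [308 204  19  19 265] [0.5455 0.0075 0.03  ]
lime [336.  254.6] [324 242  25  26 506] [ 0.4678 -0.027   0.03  ]
lime [156.5 281.8] [140 266  34  33 885] [0.4156 0.2985 0.03  ]
red [394.4 228.5] [388 222  14  14 150] [ 0.5092 -0.1294  0.072 ]
blue [416.5 242.8] [409 233  17  20 139] [ 0.4861 -0.1704  0.058 ]
```

Call:
send_rows(series=[[0,0,1,0.045,0.06,0,-1],[0,0,1,0.045,0.06,0,-1],[0,0,1,0.045,0.06,0,-1],[0,0,1,0.045,0.06,0,-1],[0,0,1,0.045,0.06,0,-1],[0,0,1,0.045,0.06,0,-1],[0,0,1,0.045,0.06,0,-1],[0,0,1,0.045,0.06,0,-1],[0,0,1,0.045,0.06,0,-1],[0,0,1,0.045,0.06,0,-1]])

```text
time_s: 1.4
tool_pos: [0.353, -0.3244, 0.4045]
tool_rot: [0.707, -0.707, -0.014, 0.014]
wrist_force: [-0.0, -1.1, -0.8]
width: -0.0001
```

Call:
send_rows(series=[[0,0,1,0.045,0.06,0,-1],[0,0,1,0.045,0.06,0,-1],[0,0,1,0.045,0.06,0,-1],[0,0,1,0.045,0.06,0,-1],[0,0,1,0.045,0.06,0,-1],[0,0,1,0.045,0.06,-0.04,-1],[0,0,1,0.045,0.06,-0.04,-1],[0,0,1,0.045,0.06,-0.04,-1],[0,0,1,0.045,0.06,-0.04,-1],[0,0,1,0.045,0.06,-0.04,-1]])

```text
time_s: 2.65
tool_pos: [0.488, -0.1445, 0.3441]
tool_rot: [0.576, -0.575, -0.411, 0.411]
wrist_force: [0.2, 0.3, -0.3]
width: -0.0003
```

```bash
cat >> h.py <<'E'
from scipy.spatial.transform import Rotation as R
def st():
    from cell import monitor
    s=monitor.sense(); q=s["tool_rot"]; M=R.from_quat(np.r_[q[1:],q[0]]).as_matrix()
    print("t",s["time_s"],"pos",s["tool_pos"].round(4),"tip",(s["tool_pos"]+.173*M[:,1]).round(4),"F",s["wrist_force"].round(1),"w",round(s["width"],4),"j",s["joints"].round(2))
    print("y",M[:,1].round(4),"zyaw",np.arctan2(M[1,2],M[0,2]).round(4))
    return s,M
E
python3 - <<'E'
from h import *
st()
from cell import cams
for n in ("side","wrist"):
    r=cams.read_camera(n); cv2.imwrite(f"pics/{n}1.png",r["pixels"][:,:,::-1]); np.savez(f"{n}1.npz",**r)
E
```

```text
t 2.65 pos [ 0.488  -0.1445  0.3441] tip [ 0.4879 -0.1444  0.1711] F [ 0.2  0.3 -0.3] w -0.0003 j [-0.52  0.36  1.51 -0.    1.27 -1.76]
y [-4.e-04  2.e-04 -1.e+00] zyaw 2.8107
```

View pics/wrist1.png

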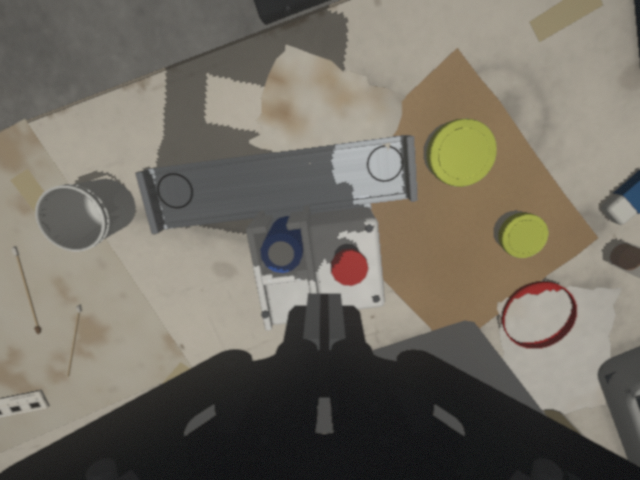

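View pics/side1.png

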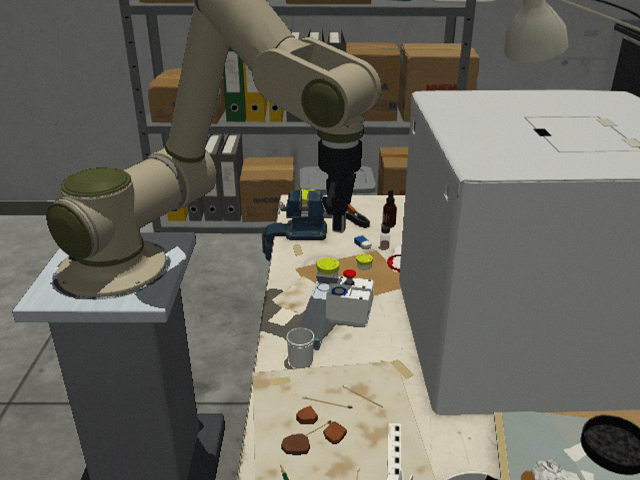

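```bash
python3 - <<'E'
from h import *
r=dict(np.load("wrist1.npz"))
for n,u,v,z in [("plunger",350,267,.072),("seatL",385,163,.004),("seatR",175,190,.004),("tub",463,153,.03)]:
    print(n,P(r,u,v).round(4),P(r,u,v,z).round(4))
crop(r,140,120,420,330,2.8,"pics/c2.png")
E
```

```text
plunger [ 0.51   -0.1311  0.0719] [ 0.51   -0.1311  0.072 ]
seatL [ 0.4613 -0.0817  0.0023] [ 0.4611 -0.0819  0.004 ]
seatR [ 0.4275 -0.2488  0.0036] [ 0.4275 -0.2486  0.004 ]
tub [ 0.4686 -0.0297  0.0295] [ 0.4686 -0.0299  0.03  ]
```

View pics/c2.png

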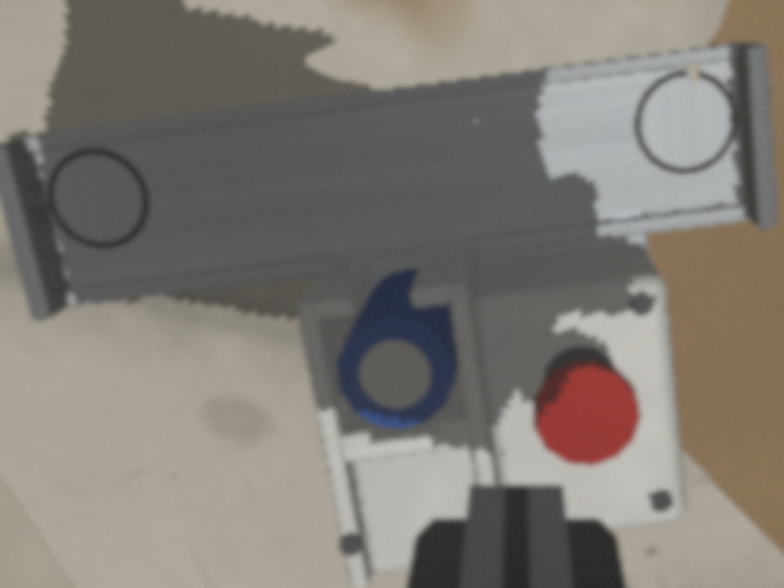

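Call:
send_rows(series=[[0,0,0.55,0.036,0.0235,-0.05,-1],[0,0,0.55,0.036,0.0235,-0.1,-1],[0,0,0,0,0,-0.1,-1],[0,0,0,0,0,-0.03,-1],[0,0,0,0,0,0,-1]])

```text
time_s: 3.38
tool_pos: [0.5092, -0.1315, 0.2611]
tool_rot: [0.548, -0.548, -0.446, 0.446]
wrist_force: [-1.1, 0.2, 0.6]
width: -0.0
```

```bash
python3 - <<'E'
from h import *
st()
from cell import cams
r=cams.read_camera("wrist"); cv2.imwrite(f"pics/wrist2.png",r["pixels"][:,:,::-1])
r=cams.read_camera("side"); crop(r,270,150,430,370,2.7,"pics/side2.png")
E
```

```text
t 3.375 pos [ 0.5092 -0.1315  0.2611] tip [ 0.5092 -0.1315  0.0881] F [-1.1  0.2  0.6] w -0.0 j [-0.48  0.49  1.58 -0.    1.07 -1.84]
y [-1.e-04 -0.e+00 -1.e+00] zyaw 2.9375
```

View pics/wrist2.png

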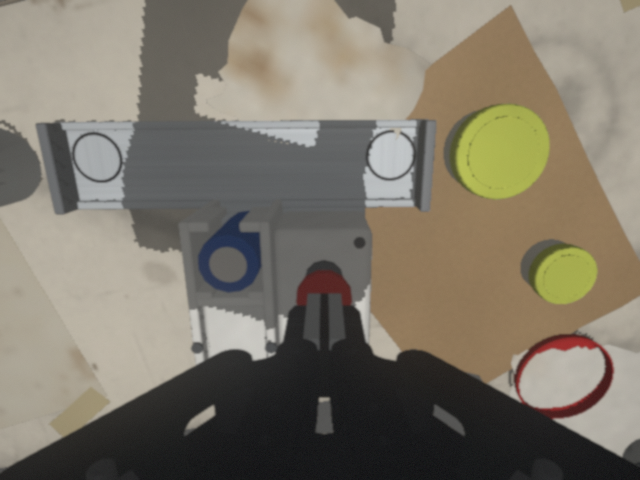

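View pics/side2.png

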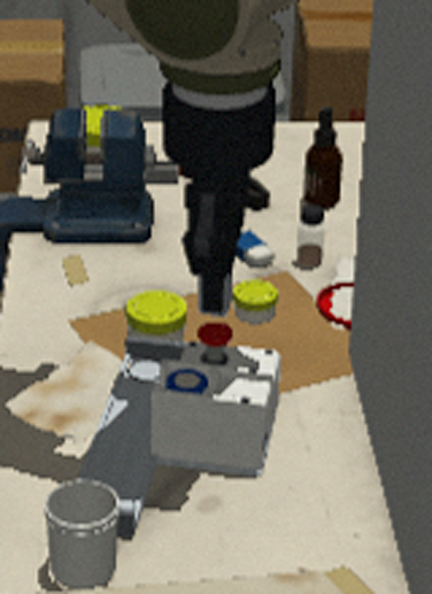

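Call:
send_rows(series=[[0,0,0,0,0.003,-0.025,-1],[0,0,0,0,0,-0.02,-1],[0,0,0,0,0,-0.012,-1],[0,0,0,0,0,-0.012,-1],[0,0,0,0,0,-0.012,-1],[0,0,0,0,0,-0.012,-1],[0,0,0,0,0,-0.01,-1],[0,0,0,0,0,0,-1]])

```text
time_s: 4.47
tool_pos: [0.5091, -0.13, 0.2301]
tool_rot: [0.548, -0.548, -0.447, 0.447]
wrist_force: [-2.7, 1.5, 5.9]
width: -0.0002
```

```bash
python3 - <<'E'
from h import *
st()
from cell import cams
r=cams.read_camera("wrist"); cv2.imwrite(f"pics/wrist3.png",r["pixels"][:,:,::-1])
E
```

```text
t 4.475 pos [ 0.5091 -0.13    0.2301] tip [ 0.5091 -0.13    0.0571] F [-2.7  1.5  5.9] w -0.0002 j [-0.48  0.54  1.61 -0.    0.99 -1.84]
y [-1.e-04  0.e+00 -1.e+00] zyaw 2.9389
```

View pics/wrist3.png

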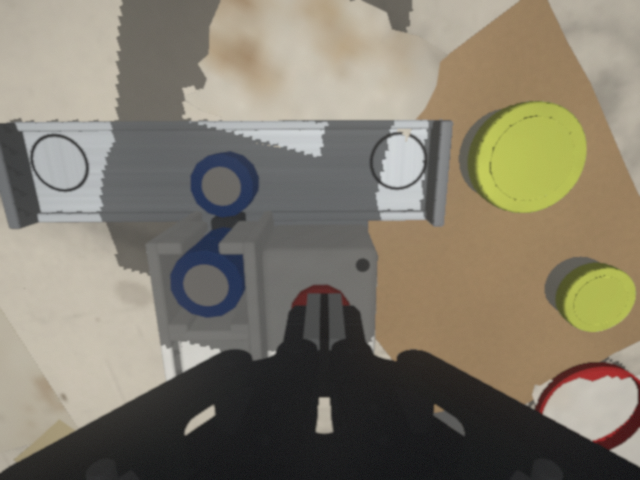

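Call:
send_rows(series=[[0,0,0,0,0,-0.006,-1],[0,0,0,0,0,-0.004,-1],[0,0,0,0,0,0,-1]])

```text
time_s: 4.9
tool_pos: [0.5091, -0.13, 0.2274]
tool_rot: [-0.548, 0.548, 0.447, -0.447]
wrist_force: [-3.1, 1.3, 10.6]
width: -0.0004
```

Call:
send_rows(series=[[0,0,0,0,0,-0.003,-1],[0,0,0,0,0,0,-1]])

```text
time_s: 5.15
tool_pos: [0.509, -0.13, 0.2273]
tool_rot: [-0.548, 0.548, 0.447, -0.447]
wrist_force: [-5.9, 2.2, 18.6]
width: 0.0001
```

Force has jumped without further travel, so the plunger is bottomed. Now up.

Call:
send_rows(series=[[0,0,0,0,0,0.015,-1],[0,0,0,0,0,0.02,-1],[0,0,0,0,0,0.02,-1],[0,0,0,0,0,0.03,-1],[0,0,0,0,0,0.1,-1],[0,0,0,0,0,0.1,-1],[0,0,0,0,0,0.1,-1],[0,0,0,0,0,0,-1]])

```text
time_s: 6.15
tool_pos: [0.5094, -0.1301, 0.3435]
tool_rot: [-0.546, 0.55, 0.448, -0.446]
wrist_force: [0.0, -0.1, -0.4]
width: -0.0
```

```bash
python3 - <<'E'
from h import *
st()
from cell import cams
r=cams.read_camera("wrist"); cv2.imwrite(f"pics/wrist4.png",r["pixels"][:,:,::-1]);np.savez("wrist4.npz",**r)
r=cams.read_camera("top"); crop(r,300,190,510,310,3.8,"pics/top4.png")
E
```

```text
t 6.15 pos [ 0.5094 -0.1301  0.3435] tip [ 0.5101 -0.1305  0.1705] F [ 0.  -0.1 -0.4] w -0.0 j [-0.48  0.39  1.47  0.    1.28 -1.84]
y [ 0.0043 -0.0022 -1.    ] zyaw 2.9389
```

View pics/wrist4.png

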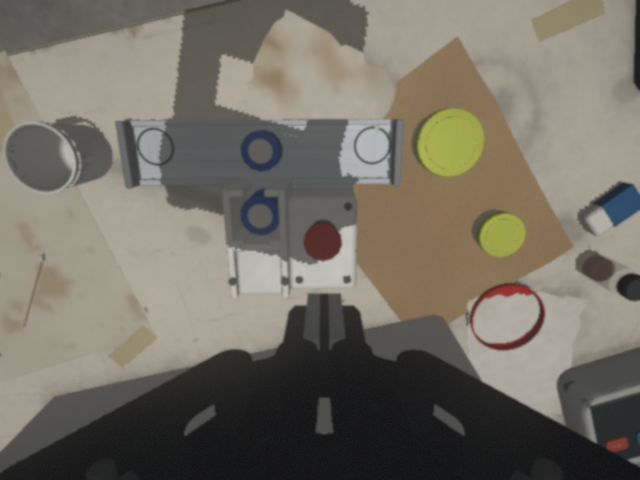

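```bash
python3 - <<'E'
from h import *
r=dict(np.load("wrist4.npz"))
L=P(r,373.5,145,.004);Rr=P(r,155.5,147,.004);print(L,Rr)
hsv=cv2.cvtColor(r["pixels"],cv2.COLOR_RGB2HSV);H,S,V=cv2.split(hsv)
m=((H>100)&(H<130)&(S>90)); m[:120]=0;m[180:]=0;m[:,:200]=0;m[:,320:]=0
x,y,w,h=cv2.boundingRect(m.astype(np.uint8));print(x,y,w,h)
d=P(r,x+w/2-.5,y+h/2-.5,.020);print("disc",d)
ya=(L-Rr)[:2];print("len",np.linalg.norm(ya));ya/=np.linalg.norm(ya);xa=np.array([ya[1],-ya[0]])
mid=(L+Rr)[:2]/2
print("ya",ya,"rel to mid:",(d[:2]-mid)@xa,(d[:2]-mid)@ya)
# start: finger centre 50 mm behind disc(-y)
for dy in (-.05,): print(dy,mid+xa*((d[:2]-mid)@xa)+ya*((d[:2]-mid)@ya+dy), mid+ya*((d[:2]-mid)@ya+dy))
E
```

```text
[ 0.46128061 -0.08117807  0.004     ] [ 0.42834124 -0.24881399  0.004     ]
242 131 39 39
disc [ 0.44669512 -0.16557428  0.02      ]
len 0.17084145580555898
ya [0.19280664 0.98123677] rel to mid: 0.001960336899436566 -0.00020410681098010296
-0.05 [ 0.43705479 -0.21463612] [ 0.43513124 -0.21425815]
```

View pics/top4.png

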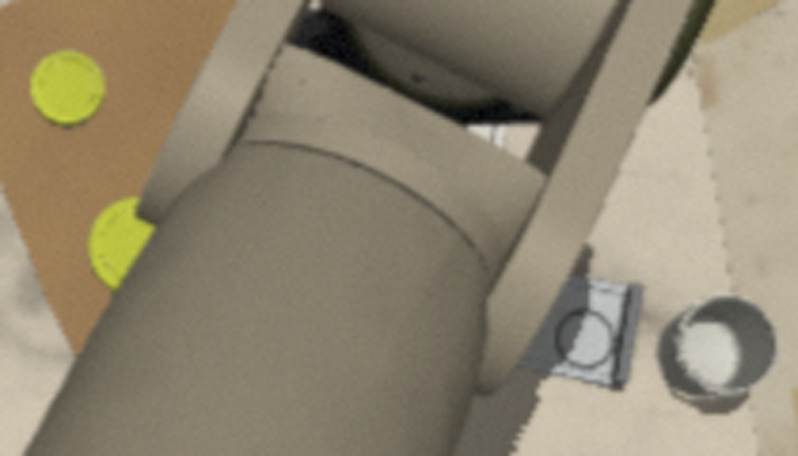

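Call:
send_rows(series=[[0,0,0,-0.06,-0.07,0,-1],[0,0,0,-0.0615,-0.0707,0,-1],[0,0,0,-0.061,-0.0707,0,-1],[0,0,0,-0.061,-0.0707,0,-1],[0,0,0,0,0,-0.1,-1],[0,0,0,0,0,-0.1,-1],[0,0,0,0,0,-0.1,-1],[0,0,0,0,0,-0.05,-1],[0,0,0,0,0,0,-1]])

```text
time_s: 7.38
tool_pos: [0.4359, -0.2145, 0.2348]
tool_rot: [0.55, -0.547, -0.446, 0.447]
wrist_force: [-0.2, 0.3, 0.8]
width: 0.0005
```

```bash
python3 - <<'E'
from h import *
st()
from cell import cams
r=cams.read_camera("wrist"); cv2.imwrite(f"pics/wrist5.png",r["pixels"][:,:,::-1]);np.savez("wrist5.npz",**r)
E
```

```text
t 7.375 pos [ 0.4359 -0.2145  0.2348] tip [ 0.4353 -0.2141  0.0618] F [-0.2  0.3  0.8] w 0.0005 j [-0.7   0.48  1.72 -0.    0.95 -2.07]
y [-0.0033  0.0027 -1.    ] zyaw 2.9387
```

View pics/wrist5.png

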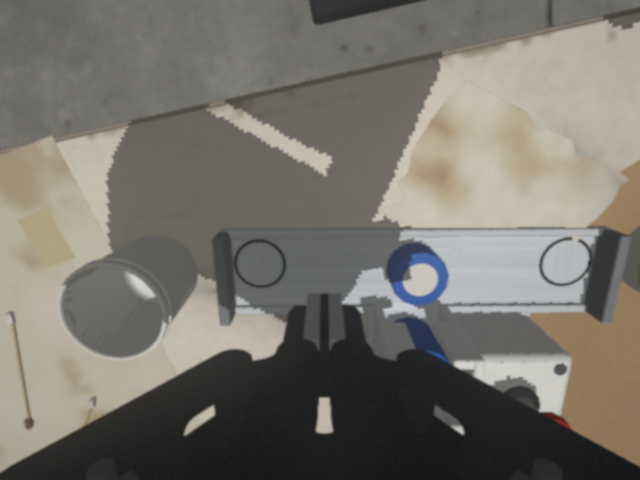

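Call:
send_rows(series=[[0,0,0,0,0,-0.06,-1],[0,0,0,0,0,-0.05,-1],[0,0,0,0,0,-0.03,-1],[0,0,0,0,0,-0.015,-1],[0,0,0,0,0,0,-1]])

```text
time_s: 8.05
tool_pos: [0.4362, -0.2148, 0.1901]
tool_rot: [-0.548, 0.548, 0.447, -0.447]
wrist_force: [-0.5, 0.2, -0.7]
width: -0.0004
```

```bash
python3 - <<'E'
from h import *
st()
from cell import cams
r=cams.read_camera("wrist"); cv2.imwrite(f"pics/wrist6.png",r["pixels"][:,:,::-1]);np.savez("wrist6.npz",**r)
r=cams.read_camera("side"); crop(r,240,200,400,380,3.3,"pics/side6.png")
E
```

```text
t 8.05 pos [ 0.4362 -0.2148  0.1901] tip [ 0.4362 -0.2148  0.0171] F [-0.5  0.2 -0.7] w -0.0004 j [-0.7   0.55  1.76 -0.    0.83 -2.07]
y [ 2.e-04 -1.e-04 -1.e+00] zyaw 2.9388
```

View pics/wrist6.png

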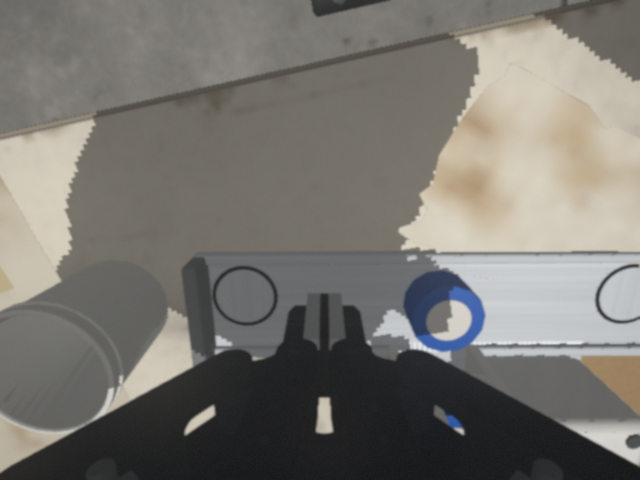

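View pics/side6.png

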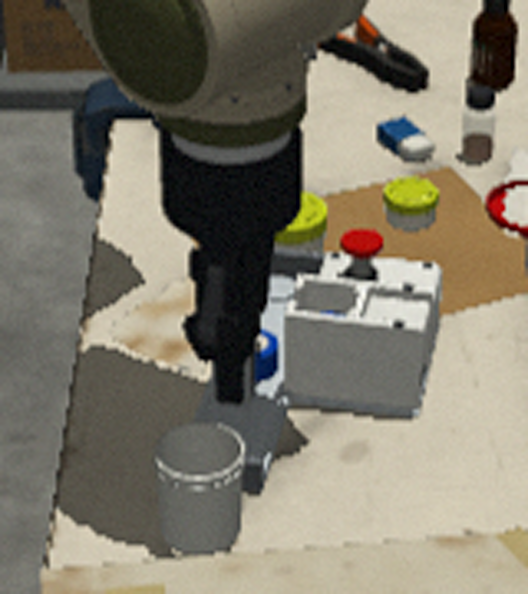

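Call:
send_rows(series=[[0,0,0,0.0065,0.0327,-0.007,-1],[0,0,0,0.0065,0.0327,0,-1],[0,0,0,0.0032,0.0164,0,-1],[0,0,0,0.0032,0.0164,0,-1],[0,0,0,0.0032,0.0164,0,-1],[0,0,0,0.0032,0.0164,0,-1],[0,0,0,0.0032,0.0164,0,-1],[0,0,0,0.0032,0.0164,0,-1]])

```text
time_s: 9.15
tool_pos: [0.4459, -0.1653, 0.1878]
tool_rot: [0.548, -0.548, -0.447, 0.447]
wrist_force: [-0.2, -0.3, 0.7]
width: -0.0
```

```bash
python3 - <<'E'
from h import *
st()
from cell import cams
r=cams.read_camera("wrist"); cv2.imwrite(f"pics/wrist7.png",r["pixels"][:,:,::-1]);np.savez("wrist7.npz",**r)
E
```

```text
t 9.15 pos [ 0.4459 -0.1653  0.1878] tip [ 0.4459 -0.1653  0.0148] F [-0.2 -0.3  0.7] w -0.0 j [-0.6   0.55  1.79  0.    0.81 -1.97]
y [-0.  0. -1.] zyaw 2.9388
```

View pics/wrist7.png

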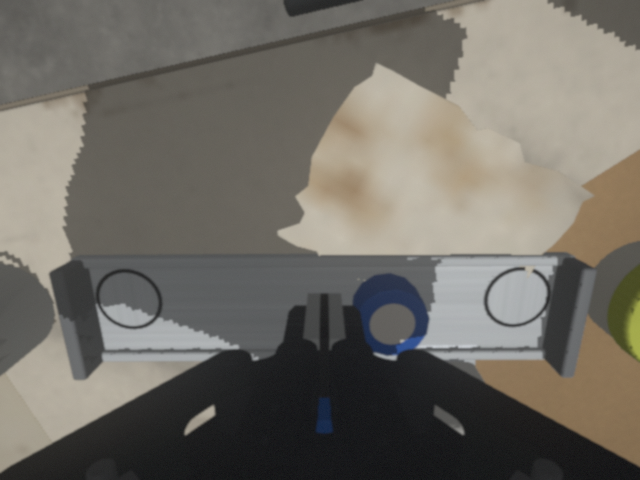

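Call:
send_rows(series=[[0,0,0,0.0032,0.0164,0,-1],[0,0,0,0.0032,0.0164,0,-1],[0,0,0,0.0032,0.0164,0,-1],[0,0,0,0.0032,0.0164,0,-1],[0,0,0,0.0032,0.0164,0,-1],[0,0,0,0.0032,0.0164,0,-1],[0,0,0,0.0032,0.0164,0,-1],[0,0,0,0.0032,0.0164,0,-1],[0,0,0,0.0032,0.0164,0,-1],[0,0,0,0.0032,0.0164,0,-1]])

```text
time_s: 10.45
tool_pos: [0.4555, -0.1161, 0.1878]
tool_rot: [-0.548, 0.548, 0.447, -0.447]
wrist_force: [0.0, -0.8, 0.7]
width: 0.0002
```

```bash
python3 - <<'E'
from h import *
st()
from cell import cams
r=cams.read_camera("wrist"); cv2.imwrite(f"pics/wrist8.png",r["pixels"][:,:,::-1]);np.savez("wrist8.npz",**r)
E
```

```text
t 10.45 pos [ 0.4555 -0.1161  0.1878] tip [ 0.4555 -0.1161  0.0148] F [ 0.  -0.8  0.7] w 0.0002 j [-0.5   0.54  1.8  -0.    0.8  -1.87]
y [-0. -0. -1.] zyaw 2.9388
```

View pics/wrist8.png

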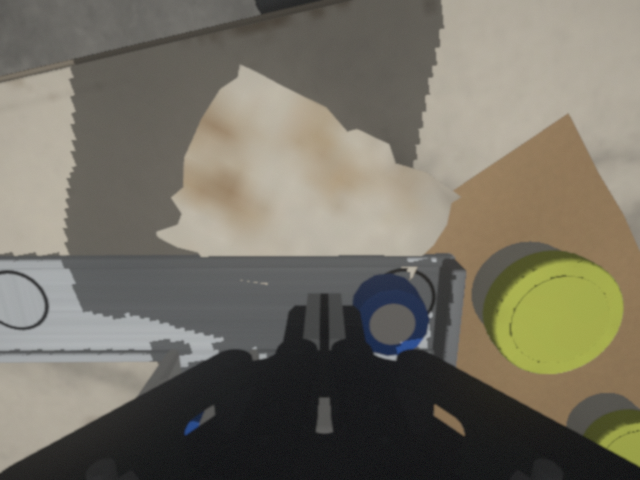

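Call:
send_rows(series=[[0,0,0,0.0025,0.0125,0,-1],[0,0,0,0.0018,0.009,0,-1],[0,0,0,0.001,0.005,0,-1],[0,0,0,0,0,0,-1]])

```text
time_s: 11.0
tool_pos: [0.4571, -0.1085, 0.1879]
tool_rot: [-0.548, 0.548, 0.447, -0.447]
wrist_force: [0.0, -2.2, 0.7]
width: -0.0
```

```bash
python3 - <<'E'
from h import *
st()
from cell import cams
r=cams.read_camera("wrist"); crop(r,270,230,520,400,3,"pics/wrist9.png")
E
```

```text
t 11.0 pos [ 0.4571 -0.1085  0.1879] tip [ 0.4571 -0.1086  0.0149] F [ 0.  -2.2  0.7] w -0.0 j [-0.49  0.54  1.81 -0.    0.8  -1.85]
y [ 2.e-04 -3.e-04 -1.e+00] zyaw 2.9389
```

View pics/wrist9.png

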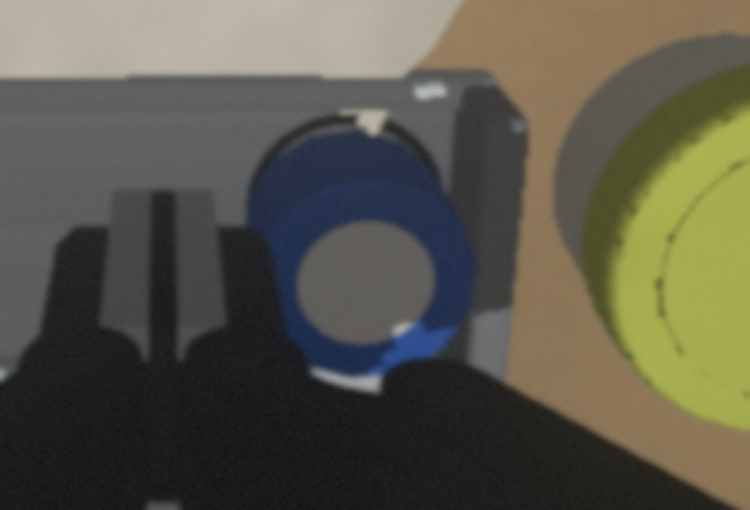

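Call:
send_rows(series=[[0,0,0,0.0005,0.0025,0,-1],[0,0,0,0,0,0,-1]])

```text
time_s: 11.3
tool_pos: [0.4573, -0.108, 0.1879]
tool_rot: [-0.548, 0.548, 0.447, -0.447]
wrist_force: [-1.8, -4.5, 0.8]
width: -0.0002
```

Force is rising against the stop, so the disc touches it. Next I back off along the track, then lift.

Call:
send_rows(series=[[0,0,0,-0.002,-0.01,0,-1],[0,0,0,-0.0065,-0.033,0,-1],[0,0,0,-0.0065,-0.033,0,-1],[0,0,0,0,0,0.1,-1],[0,0,0,0,0,0.15,-1],[0,0,0,0,0,0.15,-1],[0,0,0,0,0,0.15,-1],[0,0,0,0,0,0,-1],[0,0,0,0,0,0,-1]])

```text
time_s: 12.42
tool_pos: [0.4523, -0.1307, 0.3521]
tool_rot: [0.549, -0.548, -0.447, 0.447]
wrist_force: [-0.2, -0.2, -0.2]
width: 0.0002
```

```bash
python3 - <<'E'
from h import *
st()
from cell import cams
r=cams.read_camera("wrist"); cv2.imwrite("pics/wrist10.png",r["pixels"][:,:,::-1])
r0=dict(np.load("wrist4.npz"))
hsv=cv2.cvtColor(r["pixels"],cv2.COLOR_RGB2HSV);H,S,V=cv2.split(hsv)
n,l,s,c=cv2.connectedComponentsWithStats(((H>100)&(H<130)&(S>90)).astype(np.uint8))
for i in range(1,n):
    if s[i,4]>100:
        x,y,w,h=s[i,:4];p=P(r,x+w/2-.5,y+h/2-.5,.02)
        o=np.array([.4444,-.165])+.044*np.array([.981,-.193]);d=p[:2]-o
        print(s[i],p.round(4),"disp xy",(d@[.981,-.193]).round(4),(d@[.193,.981]).round(4))
n,l,s,c=cv2.connectedComponentsWithStats(((H>25)&(H<40)&(S>150)&(V>120)).astype(np.uint8))
for i in range(1,n):
    if s[i,4]>300: print("lime",s[i],P(r,*c[i],.03).round(4))
E
```

```text
t 12.425 pos [ 0.4523 -0.1307  0.3521] tip [ 0.4522 -0.1306  0.1791] F [-0.2 -0.2 -0.2] w 0.0002 j [-0.53  0.29  1.6   0.    1.25 -1.9 ]
y [-1.e-03  7.e-04 -1.e+00] zyaw 2.9383
[366 204  37  36 576] [ 0.4631 -0.0831  0.02  ] disp xy -0.0415 0.0839
[591 249  42  37 851] [0.5406 0.0979 0.02  ] disp xy -0.0003 0.2765
[262 264  35  36 531] [ 0.497  -0.1789  0.02  ] disp xy 0.0103 -0.0035
```

View pics/wrist10.png

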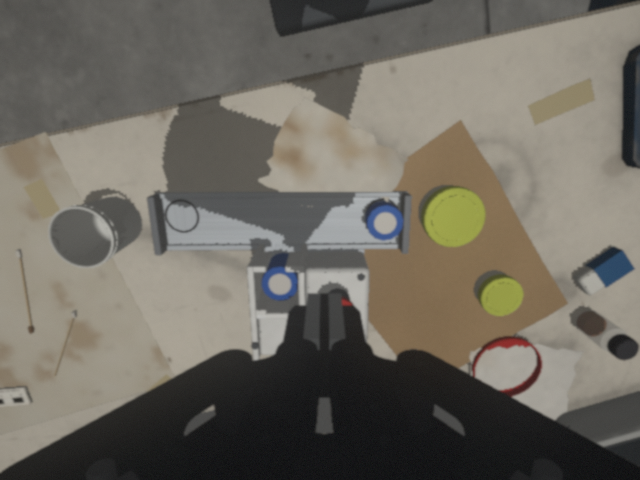

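```bash
python3 -c "
from cell import job
print(job.hand_in())"
```

```text
the job is handed in; nothing more can be done
None
```

I pressed the red plunger once, down to its stop, and one blue disc came out. I then nudged that disc along the track to the +y stop, where the tub with the lime-green lid stands. Of the three lime-lidded tubs, I took the middle-sized one, about 47 mm across in the top view.

- **Plunger:** wrist force jumped to 18.6 N with no further travel at the bottom. The side view during the nudge showed the plunger back up. In the last picture the finger mostly hides it.
- **Disc:** the last wrist picture puts it at about (-0.0415, 0.084) m in the dispenser frame, roughly 3 mm from the seat and lying flat. The push force rose to 4.5 N against the stop.
- **Other discs:** the magazine still holds discs and no second one came out. I did not measure the heights of the two left inside.
- **Tub and jar:** both look unmoved by eye. My final check for the tub's position found nothing, because its colour filter missed the lid. I did not measure the jar again at the end.
- **Time:** the robot's clock read about 12.4 s just before I handed the job in, with the gripper clear of everything.

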